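Clamp the drive unit, fit its D-bore knob and keep it pressed in

ROBOT

A 6-joint arm with a two-finger parallel gripper is mounted at the origin on the work surface. World frame = base frame: x ahead of the robot, y to its left, z up, the work surface at z = 0. Lengths are in m, angles in rad, forces in N, time in s.
With the tool pointing down it reaches from about 0.35 to 0.975 m from the base axis. Payload 4.9 kg.
Tool frame: the origin (TCP) lies midway between the tips of the shut fingers; the grasp point (between the pads) lies 19 mm behind it; z points along the fingers, y is the direction in which the jaws open and shut (so a half turn about z gives the same grasp; the last joint's range is limited). The gripper opens to 85 mm and grips with 20 to 120 N. Pads are 22 mm wide; open, the fingers measure 114 mm over their backs; the gripper's body (76 mm by 85 mm) begins 54 mm behind the grasp point. The pads swing forward as they close: fully open they stand 13 mm farther back than shut.
Start: joints at [1.061, 0.053, 1.613, -0, 1.476, -0.119], TCP at [0.238, 0.578, 0.231] pointing down, gripper open.
Joint ranges: [-3.01, 3.01], [-1.01, 2.22], [0.06, 2.58], [-1.02, 4.17], [0.09, 2.62], [-3.14, 3.14]. Speed limits (rad/s): [2.57, 2.57, 3.14, 3.14, 3.14, 3.14].

INTERFACE

Orientations are given as a unit quaternion [w, x, y, z].
In Python, from plant import state, grab_frame, camera_params, job_done, boxes_of gives the robot as it stands.
- The arm moves only by the tool step_arm, never from a script. Its argument "steps" is a list of rows, each a list of 4 numbers: the shift along the tool's x, y, z in mm, then the turn about the tool's z in degrees. A call has 1 to 8 rows; each row shifts and turns the pose as measured when the row begins, along the tool's axes as they then stand; what a row does not reach is not made up. A row lasts 1/10 s, in which the tool goes at most 50 mm and 8.59 degrees, less where a joint would pass 70% of its speed; a pose out of reach is approached as far as the arm can. A call is refused whole if a number of a shift passes 50 or a number of a turn 8.59, either way. A call with a gripper value outside its range is refused whole. "claw" is the opening in per cent of the stroke, from 0 (shut) to 100 (fully open), set as the call begins (left out, the last holds). The fingers move at their own pace and stop on an object; the grip force is fixed at half the most. Time passes only in rows, so rows that do not move let the fingers close. It gives the time, the measured TCP pose, the force and the opening at its end, in the units of the state.
- state(): the state, without advancing time (a new reading comes with each control period).
- grab_frame(name): name is "scene" or "top"; returns (picture, depth): 480x640x3 uint8, red, green, blue; 480x640 float32, m along the optical axis (not along the pixel's ray), 0 where there is no reading.
- camera_params(name): a dict with "mtx" (3x3 intrinsics, pixels), "extrinsics" (4x4, takes a point from camera to world coordinates). Camera axes: x right, y down, z forward; pixel columns grow to the right and rows downward; lengths in m; the calibration is good to about 2 mm. A picture is of the moment at which its call begins. camera_params takes no time and is no camera call.
- job_done(): hands the job in, once; it reports no verdict.
Trained networks look in the newest picture that a camera, given by its name, has taken for a name from the list of things; names that differ only in an ending like _2 or _b are one class to them, and where a whole thing is asked for, a point or a joint stands for the part that bears it (a point fixed in the world has none). Each returns a list of dicts, best first, with "p" (0 to 1); they miss things now and then, are a little off and sometimes report something else, mostly with a low value. They report only what shows in the picture. A call takes as long as a camera call. They do not tell look-alikes from the thing itself.
- boxes_of(camera, label): "box" ([left, top, width, height] in pixels, round what is visible of it).
The state is a dict: "time": time; "joint_pos": joint angles; "joint_vel": joint speeds; "joint_efforts": joint torques, N m; "tool_pos": TCP position; "tool_rot": TCP orientation; "contact_force": force on the tool from outside, world axes, zero at the start; "ft_torque": the same for the moment, N m; "gripper_width": opening from 0.0 (shut) to 1.0 (fully open).
Only numpy, scipy, OpenCV 4.12 (cv2) and the standard library are available. Lean on these libraries where they do the work, as an engineer would, in place of code of your own. Each camera call takes 0.05 s, during which the arm holds its last target. There are 200 camera calls.

TASK

First swing the red-sleeved toggle clamp over centre so that it lies down on the black drive unit in the fixture. Then take the black flat-sided knob with the white pointer line, turn it to match the flat of the D-shaft, push it fully home on the shaft and press the sprung spindle down to its stop. Finish while still holding the knob pressed in, and leave the other things on the bench where they are.

Things in the scene. Friction and masses are not known exactly. Their poses are not given: they have to be found in the camera images.
- knob_mid (a point): Centre of the knob to fit, half-way up on its bore axis. Loose black knob, 38 tall, upright on the mat, bore underneath: diameter 42 with two flat sides 28 apart (at +y and -y, 31 long, full height). z up; +x points to the white pointer line (5 wide; on top from middle to rim, and down the side). 60 g.
- knob_mouth (a point): Mouth of the bore, at the centre of the knob's underside, 19 below knob_mid, same axes. The D-bore is 24 deep, diameter 18, its flat on the +x (pointer) side 5.1 from the axis, mouth chamfered 1.5.
- shaft_foot (a point): On the spindle axis at the top of the brass collar (diameter 32), where the D-shaft begins and the knob's underside rests when home. At rest 58 above the table, 10 above the unit; goes down with the spindle. z up; +x is where the shaft's flat faces (white line, 6 x 28, on the unit's top on that side). The knob fits only with its +x (pointer) this way, within 10 degrees.
- shaft_top (a point): Top of the steel D-shaft, 22 above shaft_foot, same axes. Shaft diameter 16, its flat 4 from the axis, top edge chamfered: about 1 clearance all round in the bore.
- spindle (a joint): How far the spindle is pressed down (m): 0 up, 0.006 at its stop. It is sprung: 3 N to start, 9 N at the stop, and comes up again when let go.
- unit: Black drive unit, 120 x 120 x 36 block, 0.9 kg, loose in the fixture between low rails (about 1 play each side), its top 48 above the table; origin at the centre of its underside, z up, axes as the fixture's and the shaft's.
- clamp (a joint): Angle of the toggle clamp arm (rad): 0 fully open, leaning 0.45 rad back past upright, away from the unit; 0.45 upright; about 2.02 lying level on the unit. Its weight carries it to the nearer end once it passes upright; it turns with very little force.
- clamp_pivot (a point): Pivot of the clamp arm, fixed on the fixture 66 above the table, 125 to the +y side of the spindle axis. Its x axis lies along the pivot pin; its -y points from the pivot to the unit, so pushing the arm's upper part towards -y closes it.
- clamp_tip (a point): End of the clamp arm, 80 from the pivot along the arm's middle. The arm is a bar 16 wide (along the pin) and 12 thick, with a red sleeve on the outer part, 20 wide and 16 thick, and a rubber foot 12 long under its end. Open, it stands about 72 above and 35 outside the pivot. Its axes lie as the fixture's when open and turn with the arm.
- knob_silver: Bystander: silver round knob with a skirt, diameter 48, 30 tall, on the mat. Origin under its centre.
- knob_cream: Bystander: cream round knob, diameter 40, 26 tall, on the mat. Origin under its centre.
- mat: Fixed blue-grey rubber mat, 220 x 250 x 3, on which the three knobs stand. Origin under its centre.
- micrometer: Bystander: micrometer head lying on the table, 120 long, 22 high. Origin under its middle.
- screwdriver: Bystander: screwdriver lying on the table beyond the fixture, 160 long.
- bottle: Bystander: white bottle, diameter 60, 150 tall.
- wafer_box: Bystander: blue wafer box, 110 x 110 x 50.
- mask_frame: Bystander: flat steel mask frame with amber glass, 100 x 100 x 6.
Things that resemble listed ones, but are neither listed nor needed, are in the scene too. Leave any brown look-alike of the unit alone.

How it is judged:
On the way, in this order (a step that is already met when the one before it is completed fails the run):
1. the clamp arm lies on the unit, before the knob is fitted (value of joint clamp above 1.93 rad and distance between knob_mouth and shaft_foot above 0.03 m), for 0.2 s.
2. the knob is fully home on the D-shaft, flat to flat (z of knob_mouth in the frame of shaft_foot between -0.003 and 0.003 m and horizontal distance between knob_mouth and shaft_foot below 0.003 m and angle between the x axis of knob_mouth and the x axis of shaft_foot, either way round below 0.26 rad), for 0.1 s.
At the end, for the whole second after the job is handed in: Clamp arm down on the unit (over 1.93 rad), unit flat in the fixture; knob fully home on the D-shaft (3 mm in height and off-axis, flat matched within 15 degrees, upright within 6); fingers press on it (over 2 N) and keep the spindle at least 4.5 of its 6 mm down (all of step 2 and value of joint clamp above 1.93 rad and angle between the z axis of knob_mouth and the z axis of shaft_foot, either way round below 0.1 rad and value of joint spindle above 0.0045 m and contact force between the fingers and knob above 2 N and height (world z) of unit between 0.009 and 0.016 m and angle between unit's own z axis and vertical below 0.06 rad); the arm keeps its last pose, push and grip.
It fails at once if another knob or any other bystander was moved by more than 20 mm (distance of any of knob_silver, knob_cream, micrometer, screwdriver, bottle, wafer_box, mask_frame from where it was at the start of the episode above 0.02 m).
It fails at once if the drive unit was lifted or tipped out of the fixture (angle between unit's own z axis and vertical above 0.15 rad or height (world z) of unit above 0.03 m).
It also fails if it takes over 64 s, if anything falls off the work surface, if the arm or the gripper's body presses on something with over 40 N, if the wrist force passes 120 N, or if a joint passes its speed limit or range.

## Working session

There is one attempt and no reset: what is moved stays moved. The work goes in short steps, Python scripts to look and compute and a tool call to move; the robot and the scene stay as the last step left them, time stands still between calls to the robot, and variables do not carry over. Pictures are saved under pics/ and viewed, about 8 in all and at most 12, crops included, and the job is handed in when it is done.

Besides the shell and the picture viewer there is one more tool, called after ">>>" as a command line: name --pt "numbers of a row" for each row, then --argument value for the rest. step_arm: Moves the arm, as the interface text tells. Its arguments: {"type":"object","properties":{"steps":{"type":"array"},"claw":{"type":"number"}},"required":["steps"]}

```bash
mkdir -p pics; cat > h.py <<'E'
import numpy as np,cv2
from plant import *
def P(cam,u,v,z):  # pixel -> world at height z
    c=camera_params(cam);K=np.array(c['mtx']);T=np.array(c['extrinsics'])
    d=T[:3,:3]@np.linalg.inv(K)@[u,v,1];o=T[:3,3];return o+d*(z-o[2])/d[2]
def cloud(cam,dep):
    c=camera_params(cam);K=np.array(c['mtx']);T=np.array(c['extrinsics'])
    v,u=np.mgrid[:480,:640];p=np.stack([(u-K[0,2])/K[0,0]*dep,(v-K[1,2])/K[1,1]*dep,dep],-1)
    return p@T[:3,:3].T+T[:3,3]
E
python3 - <<'E'
from h import *
for n in('scene','top'):
    im,d=grab_frame(n);cv2.imwrite(f'pics/{n}0.png',im[...,::-1]);np.savez(f'{n}0.npz',im=im,d=d)
    c=camera_params(n);print(n,np.round(c['mtx'],1).tolist(),np.round(c['extrinsics'],3).tolist())
for n in('top','scene'):
  for l in('knob_mid','unit','shaft_top','clamp_tip','knob_silver','mat'):
    print(n,l,[(np.round(b['box']).tolist(),round(b['p'],2)) for b in boxes_of(n,l)][:4])
print(state())
E
```

```text
scene [[438.0, 0.0, 322.7], [0.0, 438.0, 232.6], [0.0, 0.0, 1.0]] [[0.484, 0.488, -0.726, 1.378], [0.875, -0.292, 0.386, -0.494], [-0.024, -0.822, -0.569, 0.817], [0.0, 0.0, 0.0, 1.0]]
top [[452.4, 0.0, 314.4], [0.0, 452.4, 246.3], [0.0, 0.0, 1.0]] [[0.012, -0.988, 0.154, 0.315], [-1.0, -0.009, 0.023, -0.012], [-0.021, -0.154, -0.988, 1.119], [0.0, 0.0, 0.0, 1.0]]
top knob_mid [([430.0, 207.0, 20.0, 22.0], 0.7)]
top unit [([242.0, 196.0, 54.0, 61.0], 0.93), ([150.0, 339.0, 66.0, 67.0], 0.56)]
top shaft_top [([262.0, 218.0, 10.0, 15.0], 0.66), ([173.0, 364.0, 12.0, 17.0], 0.65)]
top clamp_tip [([194.0, 228.0, 24.0, 8.0], 0.53)]
top knob_silver [([447.0, 252.0, 16.0, 20.0], 0.79)]
top mat [([381.0, 193.0, 100.0, 94.0], 0.84), ([428.0, 204.0, 22.0, 25.0], 0.57)]
scene knob_mid [([240.0, 297.0, 14.0, 23.0], 0.72)]
scene unit [([345.0, 231.0, 53.0, 44.0], 0.85), ([343.0, 174.0, 45.0, 28.0], 0.77), ([212.0, 281.0, 14.0, 20.0], 0.26)]
scene shaft_top [([314.0, 326.0, 30.0, 38.0], 0.48), ([361.0, 177.0, 7.0, 8.0], 0.37)]
scene clamp_tip [([399.0, 199.0, 18.0, 25.0], 0.59)]
scene knob_silver [([210.0, 281.0, 18.0, 19.0], 0.57)]
scene mat [([189.0, 268.0, 111.0, 80.0], 0.67), ([400.0, 200.0, 15.0, 25.0], 0.4)]
{'time': 0.7, 'joint_pos': array([ 1.06098717e+00,  5.26737006e-02,  1.61290301e+00, -3.01994662e-05,
        1.47601865e+00, -1.19033446e-01]), 'joint_vel': array([9.59731604e-04, 1.22079540e-03, 2.11674960e-03, 4.80794578e-06,
       2.03958900e-03, 2.04492221e-04]), 'joint_efforts': array([-1.81026735e-04, -3.93532169e+01, -3.70378196e+01, -6.55027793e-05,
        2.15928126e-04,  6.83892921e-06]), 'tool_pos': array([0.23808005, 0.57784972, 0.23131809]), 'tool_rot': array([ 1.38754914e-05,  1.94145622e-01,  9.80972720e-01, -5.93893058e-06]), 'contact_force': array([-0.33493369,  0.61408466, -0.62391017]), 'ft_torque': array([-0.04084642, -0.00351909,  0.00584134]), 'gripper_width': 1.0004565527171303}
```

View pics/top0.png

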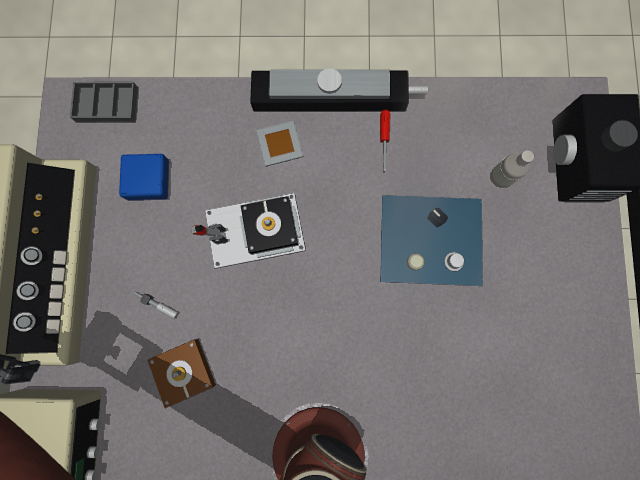

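```bash
python3 - <<'E'
from h import *
t=np.load('top0.npz');im=t['im'][...,::-1]
a=cv2.resize(im[180:290,180:310],None,fx=6,fy=6,interpolation=cv2.INTER_CUBIC)[:600]
b=cv2.resize(im[185:295,380:485],None,fx=5,fy=5,interpolation=cv2.INTER_CUBIC)
cv2.imwrite('pics/fix.png',cv2.resize(im[185:277,180:310],None,fx=6,fy=6,interpolation=cv2.INTER_CUBIC)); cv2.imwrite('pics/mat.png',b)
E
```

```text
(no output)
```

View pics/fix.png

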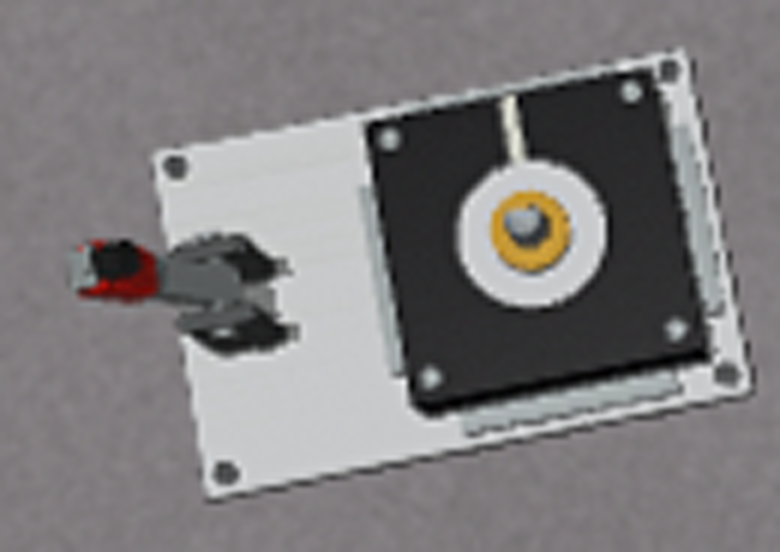

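View pics/mat.png

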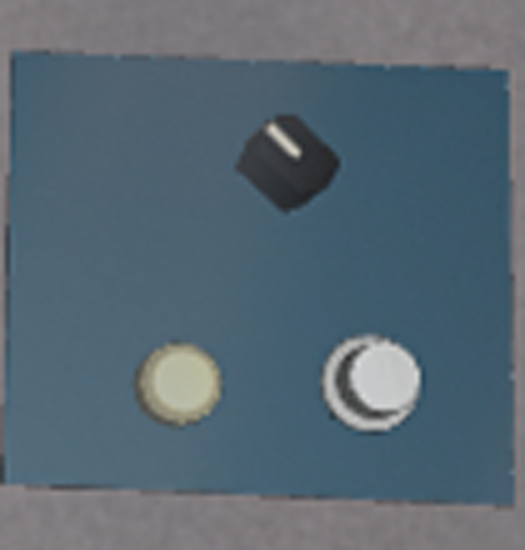

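The top view shows two candidates for the unit: a black one in the white fixture at (270,223) with the red-sleeved clamp at (205,231), and a brown look-alike at (181,374). The black one fits the description. On the mat, the flat-sided black knob with the white pointer is at (437,216), which the crop confirms. The cream knob is at (416,261) and the silver one at (455,261).

```bash
cat > m.py <<'E'
from h import *
t=np.load('top0.npz');im=t['im'].astype(int);c=cloud('top',t['d'])
V,U=np.mgrid[:480,:640]
def roi(u0,u1,v0,v1): return (U>=u0)&(U<u1)&(V>=v0)&(V<v1)
z=c[...,2];br=im.sum(-1)
print('table z',np.median(z[290:320,250:350]))
# unit top
m=roi(240,305,190,260)&(z>.042)&(z<.053)&(br<200)
p=(c[m][:,:2]*1000).astype(np.float32);r=cv2.minAreaRect(p);print('unit rect',r,'zmed',np.median(z[m]))
# white ring, brass, line
ring=roi(250,290,200,240)&(br>480)
sat=im.max(-1)-im.min(-1)
brass=roi(250,290,200,240)&(sat>80)
pb=P('top',*[np.mean(x) for x in np.nonzero(brass)[::-1]],.058);print('brass',pb,brass.sum())
st=roi(258,275,205,232)&(z>.066);print('shaft top pts',c[st].mean(0),st.sum(),z[st].max())
ln=roi(262,268,194,206)&(br>380);vv,uu=np.nonzero(ln);L=np.array([P('top',a,b,.048)[:2] for a,b in zip(uu,vv)]);print('line',L.mean(0),len(L))
rp=np.array([P('top',a,b,.048)[:2] for b,a in zip(*np.nonzero(ring&(V>206)))])
print('ring circle',cv2.minEnclosingCircle((rp*1000).astype(np.float32)))
# knob
k=roi(425,452,200,232)&(z>.036)&(z<.046);p=(c[k][:,:2]*1000).astype(np.float32);r=cv2.minAreaRect(p)
print('knob top',r,p.mean(0),k.sum(),np.median(z[k]))
w=roi(425,452,205,222)&(br>330);q=np.array([P('top',a,b,.041)[:2] for b,a in zip(*np.nonzero(w))]);print('ptr',q.mean(0),len(q))
vx,vy,_,_=cv2.fitLine((q*1000).astype(np.float32),cv2.DIST_L2,0,.01,.01).ravel();print('ptr dir deg',np.degrees(np.arctan2(vy,vx)))
# clamp
red=roi(185,225,215,245)&(im[...,0]>100)&(im[...,1]<70);print('red',c[red].mean(0),c[red].min(0),c[red].max(0))
hi=roi(185,230,215,245)&(z>.12);print('hi',c[hi].mean(0),c[hi].max(0))
E
python3 m.py
```

```text
table z 0.0002621608415129817
unit rect ((536.0060424804688, 124.9232406616211), (120.06232452392578, 119.98118591308594), 11.809493064880371) zmed 0.048027189979911844
brass [0.53536105 0.12468772 0.058     ] 90
shaft top pts [0.53409334 0.12423687 0.07844067] 37 0.08386246735631553
line [0.59630018 0.13695148] 30
ring circle ((543.2913208007812, 126.04096984863281), 35.5396614074707)
knob top ((560.9629516601562, -287.67816162109375), (39.04854965209961, 28.8327693939209), 45.38782501220703) [ 560.6746  -287.49976] 181 0.04063371953518846
ptr [ 0.56875863 -0.28109415] 22
ptr dir deg 46.39861
red [0.50167166 0.26921057 0.12879504] [0.49538764 0.2603804  0.11308454] [0.51606037 0.27809753 0.13911532]
hi [0.48870112 0.24973631 0.214793  ] [0.51450143 0.28666065 1.11897879]
```

View pics/scene0.png

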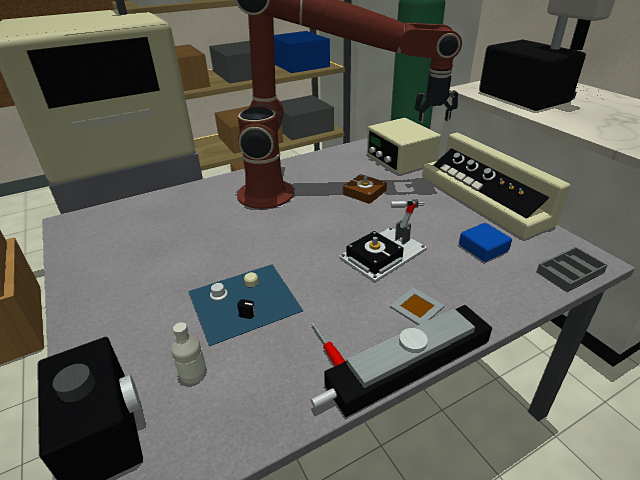

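Unit and spindle are at (0.536, 0.125) with yaw 11.8°. The knob is at (0.561, -0.288) with yaw 45.4°. The clamp pivot works out to (0.510, 0.247).

```bash
cat > plan.py <<'E'
import sys
from h import *
# usage: x y z thetaY [mm per row]  -> rows in tool axes from present pose (thetaY = world angle of tool y)
def th(q): w,x,y,z=q; return np.degrees(np.arctan2(1-2*(x*x+z*z),2*(x*y-w*z)))
if __name__=='__main__':
    X,Y,Z,T=map(float,sys.argv[1:5]);st=float(sys.argv[5]) if len(sys.argv)>5 else 40
    s=state();p=np.array(s['tool_pos']);t=th(s['tool_rot']);d=(np.array([X,Y,Z])-p)*1000
    a=-((T-t+180)%360-180); 
    if len(sys.argv)>6: a=float(sys.argv[6])
    n=int(max(np.ceil(np.abs(a)/8.5),np.ceil(np.linalg.norm(d)/st),1));print('th',round(t,2),'d',d.round(1),'turn',round(a,1),'n',n)
    out=[]
    for i in range(n):
        r=np.radians(t-a/n*i);y=np.array([np.cos(r),np.sin(r),0]);x=np.array([-np.sin(r),np.cos(r),0])
        out.append([round(float(d@x)/n,1),round(float(d@y)/n,1),round(-d[2]/n,1),round(a/n,2)])
    print(out)
E
python3 plan.py .4951 .3207 .16 -78.2
```

```text
th 67.61 d [ 257.  -257.1  -71.3] turn 145.8 n 18
[[-18.6, -7.8, np.float64(4.0), np.float64(8.1)], [-19.6, -5.1, np.float64(4.0), np.float64(8.1)], [-20.1, -2.3, np.float64(4.0), np.float64(8.1)], [-20.2, 0.6, np.float64(4.0), np.float64(8.1)], [-19.9, 3.4, np.float64(4.0), np.float64(8.1)], [-19.2, 6.2, np.float64(4.0), np.float64(8.1)], [-18.2, 8.8, np.float64(4.0), np.float64(8.1)], [-16.7, 11.3, np.float64(4.0), np.float64(8.1)], [-15.0, 13.6, np.float64(4.0), np.float64(8.1)], [-12.9, 15.5, np.float64(4.0), np.float64(8.1)], [-10.6, 17.2, np.float64(4.0), np.float64(8.1)], [-8.1, 18.5, np.float64(4.0), np.float64(8.1)], [-5.4, 19.5, np.float64(4.0), np.float64(8.1)], [-2.6, 20.0, np.float64(4.0), np.float64(8.1)], [0.3, 20.2, np.float64(4.0), np.float64(8.1)], [3.1, 20.0, np.float64(4.0), np.float64(8.1)], [5.9, 19.3, np.float64(4.0), np.float64(8.1)], [8.6, 18.3, np.float64(4.0), np.float64(8.1)]]
```

>>> step_arm --pt "-19 -8 4 8" --pt "-20 -5 4 8" --pt "-20 -2 4 8" --pt "-20 1 4 8" --pt "-20 3 4 8" --pt "-19 6 4 8" --pt "-18 9 4 8" --pt "-17 11 4 8" --claw 0

```text
time: 1.5
tool_pos: [0.3538, 0.4604, 0.1997]
tool_rot: [-0.001, 0.699, 0.715, 0.002]
contact_force: [0.1, -0.6, 0.1]
gripper_width: 0.001
```

```bash
sed -i 's/round(-d\[2\]\/n,1),round(a\/n,2)/round(float(-d[2])\/n,1),round(float(a)\/n,2)/' plan.py; python3 plan.py .4951 .3207 .16 -78.2
```

```text
th 1.31 d [ 141.3 -139.7  -39.7] turn 79.5 n 10
[[-14.3, 13.8, 4.0, 7.95], [-12.2, 15.7, 4.0, 7.95], [-10.0, 17.2, 4.0, 7.95], [-7.5, 18.4, 4.0, 7.95], [-4.9, 19.3, 4.0, 7.95], [-2.2, 19.8, 4.0, 7.95], [0.6, 19.9, 4.0, 7.95], [3.3, 19.6, 4.0, 7.95], [6.0, 18.9, 4.0, 7.95], [8.6, 17.9, 4.0, 7.95]]
```

>>> step_arm --pt "-14 14 4 8.5" --pt "-12 16 4 8.5" --pt "-10 17 4 8.5" --pt "-8 19 4 8.5" --pt "-5 20 4 8.5" --pt "-2 20 4 8.5" --pt "1 20 4 8.5" --pt "4 20 4 8.5"

```text
time: 2.3
tool_pos: [0.4697, 0.3387, 0.1673]
tool_rot: [-0.002, 0.981, 0.195, 0.002]
contact_force: [1.0, 0.3, -0.7]
gripper_width: 0.0
```

```bash
python3 plan.py .4951 .3207 .115 -78.2
```

```text
th -67.46 d [ 25.4 -18.  -52.3] turn 10.7 n 2
[[8.3, 13.2, 26.1, 5.37], [9.5, 12.4, 26.1, 5.37]]
```

>>> step_arm --pt "8 13 0 5" --pt "9 12 26 5.4" --pt "0 0 26 0" --pt "0 0 0 0"

```text
time: 2.7
tool_pos: [0.4981, 0.3184, 0.1151]
tool_rot: [-0.002, 0.995, 0.099, 0.003]
contact_force: [0.1, -0.5, -0.4]
gripper_width: -0.003
```

```bash
python3 plan.py .5165 .2179 .115 -78.2 15
```

```text
th -78.69 d [ 1.840e+01 -1.005e+02 -1.000e-01] turn -0.5 n 7
[[-0.2, 14.6, 0.0, -0.07], [-0.3, 14.6, 0.0, -0.07], [-0.3, 14.6, 0.0, -0.07], [-0.3, 14.6, 0.0, -0.07], [-0.3, 14.6, 0.0, -0.07], [-0.3, 14.6, 0.0, -0.07], [-0.3, 14.6, 0.0, -0.07]]
```

>>> step_arm --pt "0 15 0 0" --pt "0 15 0 0" --pt "0 15 0 0" --pt "0 15 0 0" --pt "0 15 0 0" --pt "0 15 0 0" --pt "0 12 0 0" --pt "0 0 0 0"

```text
time: 3.5
tool_pos: [0.5221, 0.2102, 0.1209]
tool_rot: [-0.003, 0.995, 0.099, 0.008]
contact_force: [0.5, 0.3, -0.1]
gripper_width: -0.002
```

```bash
python3 - <<'E'
from h import *
for n in('scene','top'):
    im,d=grab_frame(n);np.savez(f'{n}1.npz',im=im,d=d)
    if n=='top': A=cv2.resize(im[180:280,180:310],None,fx=3,fy=3,interpolation=2)
    else: B=cv2.resize(im[150:290,300:450],None,fx=3,fy=3)
h=np.zeros((420,850,3),np.uint8);h[:300,:390]=A;h[:420,395:845]=B
cv2.imwrite('pics/cl.png',h[:,:800,::-1])
E
python3 plan.py .5165 .2179 .25 -44.6 40
```

```text
th -78.6 d [ -5.4   6.4 129.2] turn -34.0 n 4
[[-1.0, -1.8, -32.3, -8.5], [-0.7, -1.9, -32.3, -8.5], [-0.4, -2.0, -32.3, -8.5], [-0.1, -2.1, -32.3, -8.5]]
```

View pics/cl.png

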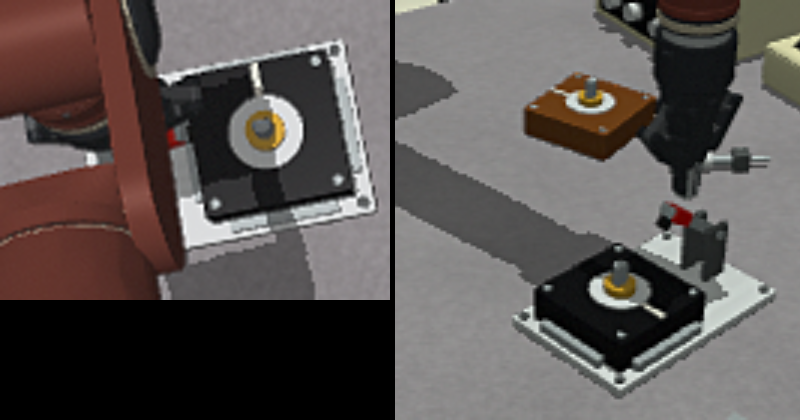

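The scene crop shows the arm past upright and falling onto the unit, with its red tip at (668,215). Next I lift and travel to above the knob.

>>> step_arm --pt "0 -2 -40 0" --pt "0 0 -40 0" --pt "0 0 -20 -8.5" --pt "0 0 0 -8.5" --pt "0 0 0 -8.5" --pt "0 0 0 -8.5" --claw 75

```text
time: 4.2
tool_pos: [0.5187, 0.2157, 0.2239]
tool_rot: [-0.002, 0.92, 0.392, 0.007]
contact_force: [-0.7, -0.6, -0.0]
gripper_width: 0.747
```

```bash
python3 plan.py .561 -.2877 .13 -44.6 45
```

```text
th -43.88 d [  42.3 -503.4  -93.9] turn 0.7 n 12
[[-27.8, 31.6, 7.8, 0.06], [-27.8, 31.6, 7.8, 0.06], [-27.7, 31.7, 7.8, 0.06], [-27.7, 31.7, 7.8, 0.06], [-27.7, 31.7, 7.8, 0.06], [-27.6, 31.8, 7.8, 0.06], [-27.6, 31.8, 7.8, 0.06], [-27.6, 31.8, 7.8, 0.06], [-27.5, 31.8, 7.8, 0.06], [-27.5, 31.9, 7.8, 0.06], [-27.5, 31.9, 7.8, 0.06], [-27.4, 31.9, 7.8, 0.06]]
```

>>> step_arm --pt "-28 32 0 0" --pt "-28 32 4 0" --pt "-28 32 8 0" --pt "-28 32 8 0" --pt "-28 32 8 0" --pt "-28 32 8 0" --pt "-28 32 8 0" --pt "-28 32 8 0"

```text
time: 5.0
tool_pos: [0.5548, -0.1235, 0.1696]
tool_rot: [-0.002, 0.915, 0.402, 0.011]
contact_force: [0.4, 0.4, -0.1]
gripper_width: 0.748
```

```bash
python3 plan.py .561 -.2877 .11 -44.6 45
```

```text
th -42.55 d [   6.2 -164.2  -59.6] turn 2.1 n 4
[[-29.2, 28.9, 14.9, 0.51], [-28.9, 29.2, 14.9, 0.51], [-28.7, 29.4, 14.9, 0.51], [-28.4, 29.7, 14.9, 0.51]]
```

>>> step_arm --pt "-29 29 12 0" --pt "-29 29 12 0.5" --pt "-25 25 12 0.5" --pt "-15 15 5 0" --pt "-8 8 5 0" --pt "0 0 0 0"

```text
time: 5.6
tool_pos: [0.562, -0.2804, 0.1177]
tool_rot: [-0.003, 0.919, 0.394, 0.01]
contact_force: [0.8, 0.8, -0.2]
gripper_width: 0.748
```

```bash
python3 - <<'E'
from h import *
im,d=grab_frame('top');np.savez('top2.npz',im=im,d=d)
c=cloud('top',d);z=c[...,2]
print('clamp box',boxes_of('top','clamp_tip')[:2])
V,U=np.mgrid[:480,:640];m=(U>235)&(U<262)&(V>205)&(V<255)&(im[...,0]>100)&(im[...,1]<70);print('red',m.sum(),c[m].mean(0),c[m].max(0))
A=cv2.resize(im[180:280,180:310],None,fx=3,fy=3,interpolation=2);B=cv2.resize(im[170:290,370:500],None,fx=3,fy=3,interpolation=2)
h=np.zeros((360,790,3),np.uint8);h[:300,:390]=A;h[:,395:785]=B;cv2.imwrite('pics/ab.png',h[...,::-1])
w,x,y,q=state()['tool_rot'];print('zaxis',2*(x*q+w*y),2*(y*q-w*x))
E
python3 plan.py .561 -.2877 .05 -44.6 15
```

```text
clamp box [{'box': [214.9, 225.8, 34.2, 10.5], 'p': 0.72}]
red 90 [0.52244441 0.18634174 0.07377945] [0.53577336 0.19834262 0.07873536]
zaxis 0.01804015219683468 0.01344024958247951
th -43.55 d [ -1.5  -8.5 -68.8] turn 1.0 n 5
[[-1.4, 1.0, 13.8, 0.21], [-1.4, 1.0, 13.8, 0.21], [-1.4, 1.0, 13.8, 0.21], [-1.4, 1.0, 13.8, 0.21], [-1.4, 1.0, 13.8, 0.21]]
```

View pics/ab.png

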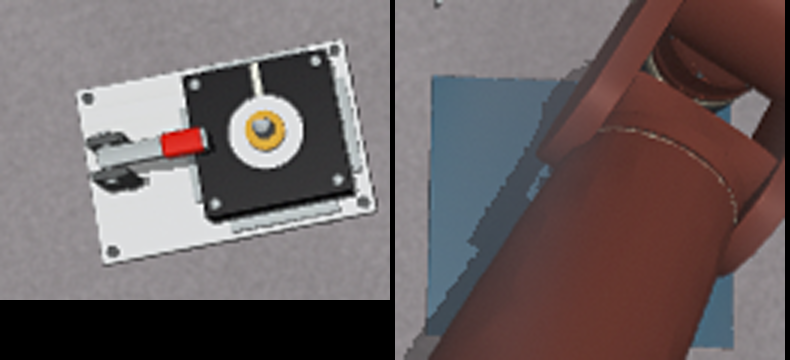

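The crop shows the clamp lying level on the unit, with its red end at (185,140). Over the mat the arm hides the knob from the top camera.

>>> step_arm --pt "-2 1 14 0.5" --pt "-2 1 14 0.5" --pt "-1 1 14 0" --pt "-1 1 14 0" --pt "-1 1 10 0" --pt "0 0 0 0"

```text
time: 6.3
tool_pos: [0.5628, -0.2825, 0.0469]
tool_rot: [-0.003, 0.922, 0.388, 0.011]
contact_force: [-0.7, 0.0, 0.0]
gripper_width: 0.748
```

```bash
python3 plan.py .561 -.2877 .012 -44.6 10
```

```text
th -44.32 d [ -1.8  -5.2 -34.9] turn 0.3 n 4
[[-1.2, 0.6, 8.7, 0.07], [-1.2, 0.6, 8.7, 0.07], [-1.2, 0.6, 8.7, 0.07], [-1.2, 0.6, 8.7, 0.07]]
```

>>> step_arm --pt "-3 1 8 0.3" --pt "-3 1 9 0" --pt "-2 1 9 0" --pt "-1 0 8 0" --pt "0 0 2 0" --pt "0 0 0 0"

```text
time: 6.9
tool_pos: [0.5593, -0.2919, 0.0078]
tool_rot: [-0.003, 0.923, 0.385, 0.011]
contact_force: [0.5, -0.5, -0.2]
gripper_width: 0.749
```

```bash
python3 - <<'E'
from h import *
im,d=grab_frame('scene');np.savez('scene3.npz',im=im,d=d)
cv2.imwrite('pics/g.png',cv2.resize(im[230:350,180:310],None,fx=5,fy=5,interpolation=2)[...,::-1])
E
python3 plan.py .561 -.2877 .010 -44.6 10
```

```text
th -44.68 d [1.7 4.2 2.1] turn -0.1 n 1
[[4.2, -1.8, -2.1, -0.08]]
```

View pics/g.png

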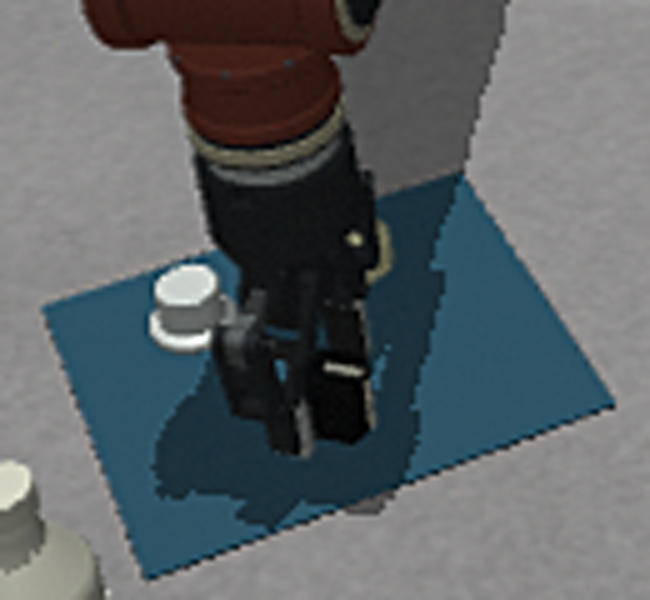

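The knob, with its white line at (345,370), sits between the open fingers. I centre along tool x and close.

>>> step_arm --pt "4 -2 -2 0" --pt "1 0 0 0" --pt "0 0 0 0"

```text
time: 7.25
tool_pos: [0.5625, -0.2868, 0.0116]
tool_rot: [-0.002, 0.923, 0.385, 0.012]
contact_force: [0.5, 0.9, -0.1]
gripper_width: 0.745
```

```bash
python3 plan.py .561 -.2877 .010 -44.6 10
```

```text
th -44.67 d [-1.5 -0.9 -1.6] turn -0.1 n 1
[[-1.6, -0.4, 1.6, -0.07]]
```

>>> step_arm --pt "-1 0 1 0" --pt "0 0 0 0" --pt "0 0 0 0" --pt "0 0 0 0" --pt "0 0 0 0" --pt "0 0 0 0" --pt "0 0 0 0" --pt "0 0 0 0" --claw 0

```text
time: 8.05
tool_pos: [0.5624, -0.2879, 0.0116]
tool_rot: [-0.001, 0.923, 0.385, 0.012]
contact_force: [-0.6, 0.3, -0.4]
gripper_width: 0.314
```

```bash
python3 plan.py .561 -.2877 .010 -44.6 10
```

```text
th -44.66 d [-1.4  0.2 -1.6] turn -0.1 n 1
[[-0.9, -1.1, 1.6, -0.06]]
```

Gripped; the opening of about 27 mm matches the 28 mm flats. I lift.

>>> step_arm --pt "0 0 -10 0" --pt "0 0 -20 0" --pt "0 0 -30 0" --pt "0 0 -30 0" --pt "0 0 -30 0" --pt "0 0 -30 0" --pt "0 0 0 0"

```text
time: 8.75
tool_pos: [0.5576, -0.2891, 0.1683]
tool_rot: [-0.003, 0.923, 0.385, 0.011]
contact_force: [-0.1, -1.0, 0.7]
gripper_width: 0.321
```

```bash
python3 plan.py .536 .124 .15 -78.2 32
```

```text
th -44.65 d [-21.6 413.1 -18.3] turn 33.5 n 13
[[21.4, -23.5, 1.4, 2.58], [20.4, -24.5, 1.4, 2.58], [19.2, -25.3, 1.4, 2.58], [18.1, -26.2, 1.4, 2.58], [16.9, -27.0, 1.4, 2.58], [15.6, -27.7, 1.4, 2.58], [14.4, -28.4, 1.4, 2.58], [13.1, -29.0, 1.4, 2.58], [11.8, -29.6, 1.4, 2.58], [10.4, -30.1, 1.4, 2.58], [9.1, -30.5, 1.4, 2.58], [7.7, -30.9, 1.4, 2.58], [6.3, -31.2, 1.4, 2.58]]
```

>>> step_arm --pt "21 -23 0 2.6" --pt "20 -24 0 2.6" --pt "19 -25 0 2.6" --pt "18 -26 0 2.6" --pt "17 -27 0 2.6" --pt "16 -28 0 2.6" --pt "14 -28 0 2.6" --pt "13 -29 0 2.6"

```text
time: 9.55
tool_pos: [0.5435, -0.0312, 0.1681]
tool_rot: [-0.005, 0.979, 0.202, 0.009]
contact_force: [0.7, -0.7, -0.1]
gripper_width: 0.316
```

```bash
python3 plan.py .536 .124 .13 -78.2 28
```

```text
th -66.75 d [ -7.5 155.2 -38.1] turn 11.5 n 6
[[9.1, -24.3, 6.3, 1.91], [8.3, -24.5, 6.3, 1.91], [7.4, -24.8, 6.3, 1.91], [6.6, -25.0, 6.3, 1.91], [5.8, -25.3, 6.3, 1.91], [4.9, -25.4, 6.3, 1.91]]
```

>>> step_arm --pt "9 -24 4 2" --pt "8 -24 4 2" --pt "7 -24 4 2" --pt "7 -22 6 2" --pt "5 -20 6 2" --pt "3 -12 4 1" --pt "0 0 0 0"

```text
time: 10.25
tool_pos: [0.5346, 0.1104, 0.1351]
tool_rot: [-0.006, 0.994, 0.105, 0.004]
contact_force: [-0.4, -1.0, -0.4]
gripper_width: 0.311
```

```bash
python3 - <<'E'
from h import *
for n in('scene','top'):
    im,d=grab_frame(n);np.savez(f'{n}4.npz',im=im,d=d)
    if n=='top': A=cv2.resize(im[180:280,180:310],None,fx=3,fy=3,interpolation=2)
    else: B=cv2.resize(im[160:290,320:420],None,fx=4,fy=4,interpolation=2)
h=np.zeros((520,795,3),np.uint8);h[:300,:390]=A;h[:520,395:795]=B
cv2.imwrite('pics/ov.png',h[...,::-1])
w,x,y,q=state()['tool_rot'];print('zaxis',2*(x*q+w*y),2*(y*q-w*x))
E
python3 plan.py .536 .124 .12 -78.2 28
```

```text
zaxis 0.007939506122091844 0.01298450805663986
th -78.0 d [  0.9  14.9 -15.8] turn 0.2 n 1
[[3.9, -14.4, 15.8, 0.2]]
```

View pics/ov.png

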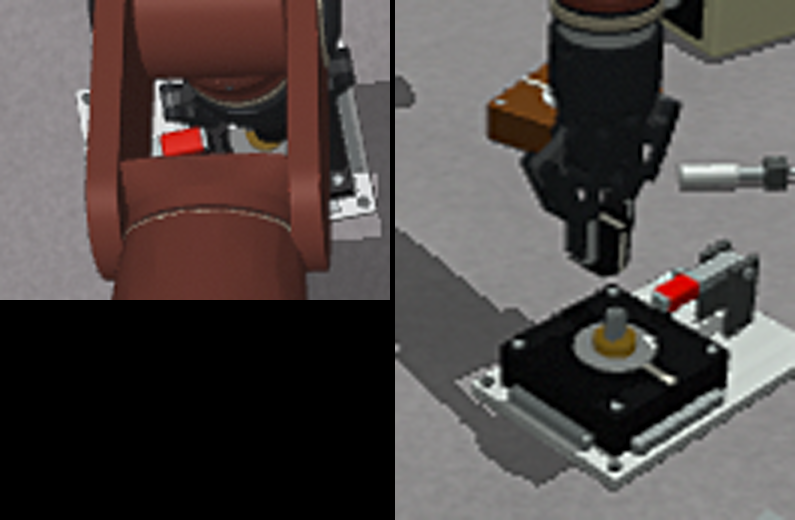

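```bash
sed 's/top0/top2/' m.py | python3 - 2>/dev/null| sed -n 1,3p;  python3 plan.py .5369 .1251 .10 -78.2 28
```

```text
table z 0.00029037820345712007
unit rect ((535.7254638671875, 124.86482238769531), (120.0477294921875, 120.10685729980469), 11.805562019348145) zmed 0.04813789846450078
brass [0.53558972 0.12469121 0.058     ] 92
th -78.0 d [  1.8  16.  -35.8] turn 0.2 n 2
[[2.5, -7.7, 17.9, 0.1], [2.5, -7.7, 17.9, 0.1]]
```

>>> step_arm --pt "3 -8 10 0" --pt "3 -8 10 0.2" --pt "0 0 10 0" --pt "0 0 0 0"

```text
time: 10.75
tool_pos: [0.5384, 0.1256, 0.1036]
tool_rot: [-0.006, 0.995, 0.101, 0.005]
contact_force: [-0.1, -0.2, -0.3]
gripper_width: 0.317
```

```bash
python3 plan.py .5367 .1250 .094 -78.2 28
```

```text
th -78.35 d [-1.7 -0.6 -9.6] turn -0.1 n 1
[[-1.8, 0.3, 9.6, -0.15]]
```

>>> step_arm --pt "-2 0 5 0" --pt "0 0 3 0" --pt "0 0 0 0"

```text
time: 11.05
tool_pos: [0.5362, 0.1248, 0.0943]
tool_rot: [-0.006, 0.995, 0.101, 0.004]
contact_force: [0.2, -0.4, -1.0]
gripper_width: 0.317
```

```bash
python3 plan.py .5367 .1250 .092 -78.2 28
```

```text
th -78.38 d [ 0.5  0.2 -2.3] turn -0.2 n 1
[[0.5, -0.1, 2.3, -0.18]]
```

Aligned within about 0.5 mm. I go down gently and watch the force.

>>> step_arm --pt "0.5 0 3 0" --pt "0 0 3 0" --pt "0 0 3 0" --pt "0 0 0 0"

```text
time: 11.45
tool_pos: [0.5377, 0.1248, 0.0856]
tool_rot: [-0.006, 0.995, 0.101, 0.005]
contact_force: [-0.1, -0.2, -1.0]
gripper_width: 0.319
```

>>> step_arm --pt "-0.5 0 3 0" --pt "0 0 3 0" --pt "0 0 3 0" --pt "0 0 0 0"

```text
time: 11.85
tool_pos: [0.5378, 0.1249, 0.0763]
tool_rot: [-0.006, 0.995, 0.101, 0.006]
contact_force: [0.4, -0.4, -1.1]
gripper_width: 0.317
```

>>> step_arm --pt "0 0 3 0" --pt "0 0 3 0" --pt "0 0 2 0" --pt "0 0 2 0" --pt "0 0 0 0"

```text
time: 12.35
tool_pos: [0.5378, 0.125, 0.0658]
tool_rot: [-0.006, 0.995, 0.101, 0.006]
contact_force: [-1.9, -0.2, 2.4]
gripper_width: 0.317
```

>>> step_arm --pt "0 0 2 0" --pt "0 0 2 0" --pt "0 0 2 0" --pt "0 0 2 0"

```text
time: 12.75
tool_pos: [0.5381, 0.1251, 0.0605]
tool_rot: [-0.005, 0.995, 0.101, 0.005]
contact_force: [-8.8, -0.1, 17.3]
gripper_width: 0.322
```

>>> step_arm --pt "-0.8 0 1 0" --pt "-0.4 0 1 0"

```text
time: 12.95
tool_pos: [0.5381, 0.1251, 0.061]
tool_rot: [-0.005, 0.995, 0.101, 0.006]
contact_force: [-4.2, -0.5, 8.5]
gripper_width: 0.322
```

```bash
python3 - <<'E'
from h import *
im,d=grab_frame('scene');np.savez('scene5.npz',im=im,d=d)
cv2.imwrite('pics/end.png',cv2.resize(im[190:290,320:430],None,fx=6,fy=6,interpolation=2)[...,::-1])
s=state();print(s['time'],s['tool_pos'],s['contact_force'],s['ft_torque'],s['gripper_width'])
w,x,y,q=s['tool_rot'];print('zaxis',2*(x*q+w*y),2*(y*q-w*x))
E
python3 plan.py .5367 .125 .0605 -78.2
```

```text
13.0 [0.5380245  0.12504668 0.06096319] [-3.47302279  0.33109942  7.48466443] [-0.09308956  0.52071174  0.02151896] 0.3188610905416681
zaxis 0.010677990908158037 0.011866778260921208
th -78.36 d [-1.3 -0.  -0.5] turn -0.2 n 1
[[-1.3, -0.2, 0.5, -0.16]]
```

View pics/end.png

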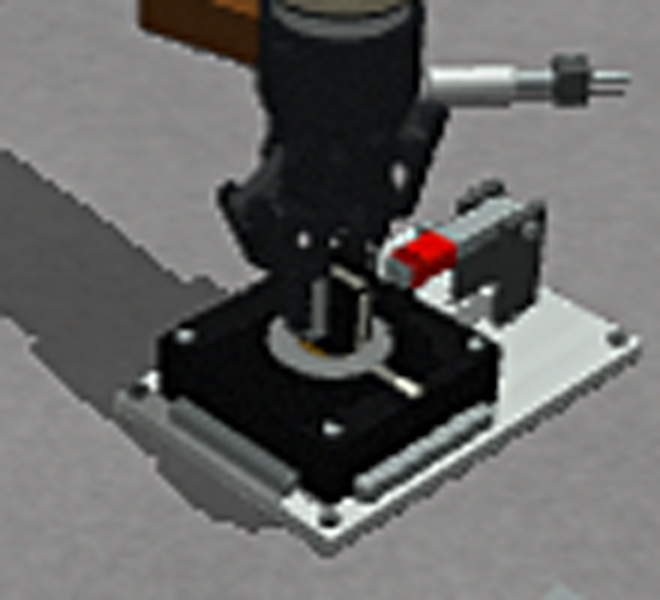

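The knob is on the shaft with its pointer edge (360,310) facing the unit's white line (400,380), and the clamp is down. I restore the push onto the stop and hold.

>>> step_arm --pt "-0.3 0 2 0" --pt "-0.3 0 2 0" --pt "-0.3 0 2 0"

```text
time: 13.3
tool_pos: [0.5381, 0.1251, 0.0605]
tool_rot: [-0.005, 0.995, 0.102, 0.005]
contact_force: [-7.0, -0.3, 13.4]
gripper_width: 0.316
```

```bash
python3 - <<'E'
from h import *
im,d=grab_frame('scene');c=cloud('scene',d)
r=c-[.536,.1249,0];a=np.radians(11.8);X=r[...,0]*np.cos(a)+r[...,1]*np.sin(a);Y=-r[...,0]*np.sin(a)+r[...,1]*np.cos(a);Z=c[...,2]
m=(abs(X-19)<1e9)&(X>.004)&(X<.024)&(abs(Y)<.013)&(Z>.05)&(Z<.105)
print('knob front pts',m.sum(),'z',Z[m].min(),np.percentile(Z[m],[50,90,100]),'x max',np.percentile(X[m],90))
red=(im[...,0]>100)&(im[...,1]<70)&(abs(Y-.06)<.05)&(abs(X)<.03);print('red z',np.median(Z[red]),Z[red].min(),Z[red].max())
s=state();print(s['time'],s['tool_pos'],s['contact_force'],s['gripper_width'])
E
```

```text
knob front pts 96 z 0.05014799134272463 [0.07882314 0.0918314  0.09815104] x max 0.022531148467838095
red z 0.37821103639297105 0.06883302014991555 0.4004392442008464
13.35 [0.53810295 0.12507534 0.06056412] [-7.11194188 -0.61041528 13.58702459] 0.31831272238009656
```

```bash
python3 -c "
from plant import *
print(job_done());s=state();print(s['time'],s['tool_pos'],s['contact_force'])"
```

```text
the job is handed in; nothing more can be done
None
the job is handed in; nothing more can be done
```

I closed the clamp onto the black unit, fitted the black pointer knob on the D-shaft and pressed the spindle down. I handed the job in at about 13.4 s with the knob still gripped and pressed; no verdict was reported.

**What I did:** I pushed the red-sleeved clamp over centre with the shut fingers, and the images showed it lying level on the unit. I gripped the knob by its flats and turned it about 33.5° so the pointer matched the shaft's flat. It slid onto the shaft with no noticeable resistance.

**Last checks:**
- **Height:** the tool stood at 60.5 mm, against 60.6 mm calculated for the knob home and the spindle at its stop. The knob top read about 92 mm by depth, against 90 mm expected.
- **Force:** 13.6 N upward on the tool, more than the 9 N the spring gives at its stop.
- **Pointer and clamp:** the second-to-last picture showed the pointer facing the unit's white line and the clamp down.

**What disagreed or was not confirmed:**
- A sideways force of about 7 N stayed on the knob, and the tool was about 1.4 mm from where I aimed it. The front of the knob read 1.5 mm too far out, which is within the 2 mm calibration.
- The gripper was tilted about 1°.
- My last numeric check of the clamp's height was unusable, because it picked up the arm's own red parts. The clamp's position rests on the pictures.
- I did not re-measure the bystanders at the end; nothing touched them that I could see.

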